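Hang the parts basket in the ultrasonic cleaner and start it

ROBOT

A 6-joint arm with a two-finger parallel gripper is mounted at the origin on a cart in front of the work surface, level with it; the furniture and walls round the work are solid. World frame = base frame: x ahead of the robot, y to its left, z up, the work surface at z = 0. Lengths are in m, angles in degrees, forces in N, time in s.
With the tool pointing down it reaches from about 0.4 to 0.825 m from the base axis. Payload 7 kg.
Tool frame: the origin (TCP) lies at the very end of the fingers, on their centre line; the grasp point (between the pads) lies 19 mm behind it (ctrl.grasp_offset is the distance from the TCP to the grasp point, in m); z points along the fingers, y is the line along which they close (so a half turn about z gives the same grasp; the last joint's range is limited). The gripper opens to 88 mm and grips with 3 to 60 N. Pads are 19 mm wide; open, the fingers measure 130 mm over their backs; the gripper's body (78 mm by 193 mm) begins 47 mm behind the grasp point.
Start: joints at [86.121, 20.546, 0.682, 0, -70.136, -16.507], TCP at [0.235, 0.633, 0.227] pointing down, gripper open.
Joint ranges: [-176.03, 176.03], [-82.01, 121.73], [-58.28, 71.71], [-173.87, 95.51], [-174.79, -0.11], [-173.66, 173.66]. Speed limits (degrees/s): [136.94, 136.94, 172.46, 180, 180, 180].

INTERFACE

Orientations are given as [roll, pitch, yaw] about the fixed x, y, z axes, in that order (R = Rz(yaw) Ry(pitch) Rx(roll)).
In Python, from plant import ctrl gives the robot as it stands. The module is installed in compiled form; this text tells all that it offers.
- The arm moves only by the tool jog_arm, never from a script. Its argument "plan" is a list that holds one entry, the list of rows, each a list of 7 numbers: the opening, from 0 (shut) to 1 (fully open), then the shift along the tool's x, y, z in m, then the turn, a rotation vector about the tool's x, y, z in degrees. A call has 1 to 20 rows; each row is the pose to reach, as a shift and turn from the pose commanded when the call began, along the tool's axes at that moment; what a row does not reach only later rows make up. A row lasts 1/8 s, in which the tool goes at most 62.5 mm and 10.7 degrees, less where a joint would pass 70% of its speed; a pose out of reach is approached as far as the arm can. A call with a gripper value outside its range is refused whole. The fingers move at their own pace and stop on an object; the grip force is fixed at half the most. Time passes only in rows, so rows that repeat a pose let the fingers close. It gives the time, the measured TCP pose, the force, the opening and the grip force at its end, in the units of the state.
- ctrl.get_obs(): the state, without advancing time (a new reading comes with each control period).
- ctrl.snapshot(name): name is "scene" or "top" or "wrist"; returns a dict with "image" (400x640x3 uint8, red, green, blue), "vertical_fov" (degrees; the focal length in pixels is half the picture's height over the tangent of half this angle, whatever the lens; pixels are square), "cx", "cy" (the principal point, pixels), "k1" (the pictures are not rectified: a ray, as slopes to the right and down, at radius r is drawn at 1 + k1 r^2 times it, then the intrinsics apply), "R" (3x3) and "t" (3): a world point X has camera coordinates R X + t; the wrist camera has in their place "T_tool_cam" (4x4, takes a point from camera to tool coordinates, whose origin is the TCP and whose axes are the flange's). Camera axes: x right, y down, z forward; pixel columns grow to the right and rows downward; lengths in m; the calibration is good to about 2 mm. A picture is of the moment at which its call begins: read the wrist's pose just before it. There is no depth.
- ctrl.close_job(): hands the job in; it is judged then, once.
The state is a dict: "clock": time; "joint_pos": joint angles; "qvel": joint speeds; "tau": joint torques, N m; "tool_pos": TCP position; "orientation": TCP orientation; "force": force on the tool from outside, world axes, zero at the start; "moment": the same for the moment, N m; "opening": finger opening in m; "gripper_force": force on a finger pad.
Only numpy, scipy, OpenCV 4.12 (cv2) and the standard library are available. Lean on these libraries where they do the work, as an engineer would, in place of code of your own. Each camera call takes 0.05 s, during which the arm holds its last target. There are 200 camera calls.

TASK

An ingot mould is to be cleaned before the next pour. Swing the hanger arm of the ultrasonic cleaner in over the tank until it stops, hang the wire basket with the mould in it by its handle on the arm's hook, so that it hangs still and straight in the tank, clear of floor and walls, and let go; only then start the cleaner by turning its dial to the red mark. Carry the basket upright, set it on the hook without banging it, and leave the other things on the bench where they are.

Things in the scene. Friction and masses are not known exactly. Their poses are not given: they have to be found in the camera images.
- cleaner: White bench ultrasonic cleaner, fixed, 242 x 313 x 115 mm. Origin at bench height, straight below the hook seat when the arm is swung in. Own axes: +x to its back, +y left, z up. Housing x -0.127 to 0.115, y -0.205 to 0.108. Open steel tank inside x -0.114 to 0.062, y -0.095 to 0.095, floor z 0.022, rim z 0.115. Control deck right (-y). Pillar at x 0.088, y 0, top z 0.19.
- hanger (a joint): Swing angle (rad) of the hanger arm about the pillar. 0 = swung in against its stop, pointing along the cleaner's -x over the tank; positive = swung aside to the cleaner's +y, at most 1.4. At q it points along (-cos q, +sin q) in the cleaner's x, y. Stiff (0.2 N m friction): stays where left; a sideways push of about 4 N 60 mm from the pillar moves it.
- hanger_hinge (a point): Fixed point on the arm's vertical hinge axis at the height of the arm's centre line, z 0.178. The arm is an 8 mm round steel bar, straight for 60 mm from this axis, then dipping 10 mm into an open hook that turns up at its free end. Orientation as the cleaner's.
- hook_seat (a point): Bottom of the hook's dip, on top of the bar, where a handle rests: 88 mm from the hinge axis, z 0.172. Moves with the arm; its -x axis points along the arm to the free end.
- hook_tip (a point): Top of the hook's upturned free end: z 0.192, 20 mm above the seat and 18 mm beyond it; the metal ends 110 mm from the hinge axis. A handle must pass over it to come into the seat.
- basket: Wire basket 70 (x) x 130 (y) x 50 mm with a rigid 5 mm wire loop handle upright in its y-z plane, 130 mm high overall, 0.22 kg (about 0.67 with the mould). Origin: centre of underside. The handle rises from both short ends to two parallel uprights, 46 mm over the outside, straight from 81 to 107 mm up, joined by a half-round arch. Gripped outside both uprights the loop stays free.
- handle_eye (a point): Underside of the top of the handle's arch, 125 mm above the basket's underside; it rests on hook_seat when the basket hangs. Then the basket's underside is at z 0.047, 25 mm above the tank floor, and its rim at z 0.097. Orientation as the basket's.
- handle_grip (a point): Point midway between the handle's two uprights, 101 mm above the basket's underside, a good grasp height. Orientation as the basket's.
- ingot_mould: Dark steel ingot mould, 36 x 100 x 22 mm, 0.45 kg, lying loose in the basket along its y. Origin at the centre of its underside.
- dial (a joint): Angle (rad) of the cleaner's dial about the vertical, growing clockwise seen from above, 0 to 2.6. The white pointer on its bar points along the cleaner's +x at 0 and along its -y at pi/2. The red mark is at 1.40; white ticks are 0.35 apart. It turns with slight friction and stays where left.
- dial_grip (a point): On the dial's axis, 27 mm above the deck (z 0.142), near the top of its bar grip (44 mm long, 12 mm wide, 4 to 32 mm above the deck). At x -0.020, y -0.153 in the cleaner's axes. Its +x axis points along the bar to the pointer's end.
- flux_dropper: Bystander: brown dropper bottle, 33 mm across, 102 mm high. Origin at the centre of its underside.
- steel_block: Bystander: square steel bench block, 64 x 64 x 20 mm. Origin at the centre of its underside.
- mouse: Bystander: black computer mouse, 112 (x) x 55 x 35 mm. Origin at the centre of its underside.
- brass_brush: Bystander: brass brush with a wooden handle, 180 x 19 x 15 mm, lying along its x. Origin at the centre of its underside.
There are look-alikes about, which are no part of the job. There is more than one size of the basket; the one meant has the size given above.

How it is judged:
By the outcome, as a careful person would: the job done as asked, in the order asked, and still so for the second after the job is handed in, with the robot touching nothing.
It also fails if it takes over 64 s, if anything falls off the work surface, if the arm or the gripper's body presses on something with over 40 N, if the wrist force passes 120 N, or if a joint passes its speed limit or range.

## Working session

There is one attempt and no reset: what is moved stays moved. The work goes in short steps, Python scripts to look and compute and a tool call to move; the robot and the scene stay as the last step left them, time stands still between calls to the robot, and variables do not carry over. Pictures are saved under pics/ and viewed, at most 10 in all, crops included, and the job is handed in when it is done.

Besides the shell and the picture viewer there is one more tool, called after "Emit:" by a JSON object that holds its "op" and its "data". jog_arm: Moves the arm, as the interface text tells. Its arguments: {"type":"object","properties":{"plan":{"type":"array","items":{"type":"array","items":{"type":"array","items":{"type":"number"}}}}},"required":["plan"]}

```bash
mkdir -p pics
cat > h.py <<'E'
import numpy as np, cv2
from scipy.spatial.transform import Rotation as Ro
from plant import ctrl
def snap(name,fn=None):
    o=ctrl.get_obs(); s=ctrl.snapshot(name)
    if name=="wrist":
        T=np.array(s["T_tool_cam"]); Rt=Ro.from_euler('xyz',o["orientation"],degrees=True).as_matrix()
        Rwc=Rt@T[:3,:3]; c=Rt@T[:3,3]+np.array(o["tool_pos"])
        s["R"]=Rwc.T; s["t"]=-Rwc.T@c
    if fn: cv2.imwrite("pics/"+fn,s["image"][:,:,::-1])
    d={k:s[k] for k in("vertical_fov","cx","cy","k1","R","t")}
    import pickle; pickle.dump((d,s["image"]),open("pics/%s.pkl"%(fn or name),"wb"))
    return s
def load(fn):
    import pickle; d,i=pickle.load(open("pics/%s.pkl"%fn,"rb")); d["image"]=i; return d
def ray(s,u,v):
    f=200/np.tan(np.radians(s["vertical_fov"])/2)
    d=np.array([(u-s["cx"])/f,(v-s["cy"])/f]); p=d.copy()
    for _ in range(30): p=d/(1+s["k1"]*(p@p))
    R=np.array(s["R"]); return -R.T@np.array(s["t"]), R.T@np.array([p[0],p[1],1])
def atz(s,u,v,z):
    c,d=ray(s,u,v); return c+d*(z-c[2])/d[2]
def proj(s,X):
    f=200/np.tan(np.radians(s["vertical_fov"])/2)
    q=np.array(s["R"])@np.array(X,float)+np.array(s["t"]); p=q[:2]/q[2]; p=p*(1+s["k1"]*(p@p))
    return f*p+[s["cx"],s["cy"]]
def tri(obs):
    A=np.zeros((3,3));b=np.zeros(3)
    for s,u,v in obs:
        c,d=ray(s,u,v);d=d/np.linalg.norm(d);M=np.eye(3)-np.outer(d,d);A+=M;b+=M@c
    return np.linalg.solve(A,b)
E
python3 - <<'E'
from h import *
print(ctrl.get_obs())
for n in("scene","top","wrist"):
    s=snap(n,n+"0.png"); print(n,s["vertical_fov"],s["k1"],-np.array(s["R"]).T@s["t"])
a=[cv2.imread("pics/%s0.png"%n) for n in("scene","top")]
cv2.imwrite("pics/st.png",cv2.resize(np.vstack(a),None,fx=.75,fy=.75))
E
```

```text
{'clock': 0.0, 'joint_pos': array([ 8.61224740e+01,  2.05909681e+01,  6.33096983e-01, -1.96683856e-02,
       -7.01365877e+01, -1.65093267e+01]), 'qvel': array([ 0.06127205, -0.06283952,  0.02280939,  0.14066957,  0.06021988,
        0.09783155]), 'tau': array([ 9.63355269e-04, -5.82720709e+01,  2.93063951e+01,  6.99716136e+00,
        6.92514455e-03, -1.48803665e-04]), 'tool_pos': array([0.23497099, 0.63224905, 0.22562425]), 'orientation': array([ 1.79904181e+02, -9.11779052e-03, -2.03935433e+01]), 'force': array([0.55840227, 0.26945532, 0.26175456]), 'moment': array([ 0.07082623, -0.03483209,  0.0161441 ]), 'gripper_force': 0.0, 'opening': 0.08756057333094827}
scene 55.9028756820369 -0.023033392699398848 [-0.13135477 -0.82216333  0.79130923]
top 51.926325700976975 -0.07037428640040676 [ 0.387295   -0.0180939   1.27505346]
wrist 61.10239381256475 -0.0690121947812814 [0.30834969 0.60502987 0.38500467]
```

View pics/scene0.png

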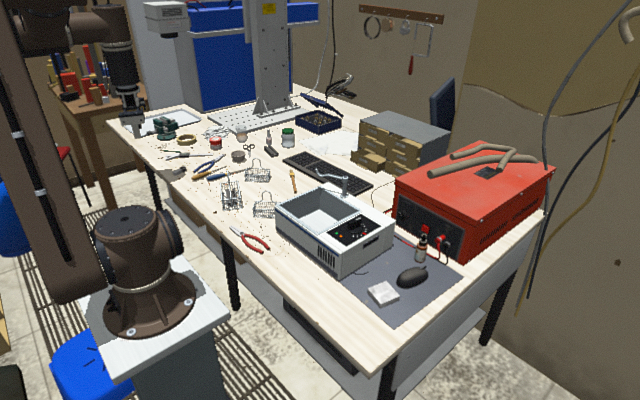

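View pics/top0.png

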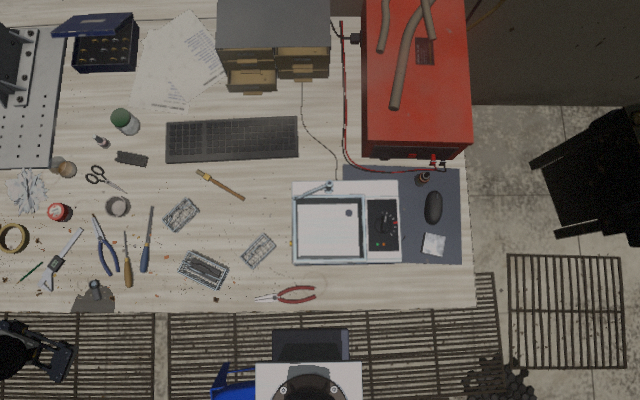

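The scene picture shows the cleaner at about (335,228). Top shows it at (345,222), with its arm swung aside at (315,188). There are three baskets in top, at (181,215), (203,268) and (258,250); the one at (203,268) has something dark in it and looks largest. Next I'll enlarge the crop to confirm and measure.

Run:
```python
from h import *
s=load("top0.png"); im=s["image"][:,:,::-1]
a=cv2.resize(im[190:295,150:290],None,fx=5,fy=5,interpolation=cv2.INTER_CUBIC)
cv2.imwrite("pics/c1.png",a)
b=cv2.resize(im[170:275,280:420],None,fx=5,fy=5,interpolation=cv2.INTER_CUBIC)
cv2.imwrite("pics/c2.png",b)
for p in [(181,215),(203,268),(258,250),(292,182),(292,264),(401,264)]: print(p,atz(s,*p,0.05),atz(s,*p,0.115))
```

```text
(181, 215) [0.59244658 0.37950381 0.05      ] [0.58156146 0.35840771 0.115     ]
(203, 268) [0.43224215 0.3072148  0.05      ] [0.4298573  0.28995428 0.115     ]
(258, 250) [0.48360008 0.14408084 0.05      ] [0.47849024 0.13547602 0.115     ]
(292, 182) [0.69025711 0.0417183  0.05      ] [0.67418227 0.03854473 0.115     ]
(292, 264) [0.44079107 0.04306908 0.05      ] [0.43795262 0.03982384 0.115     ]
(401, 264) [ 0.43527916 -0.28087015  0.05      ] [ 0.43273317 -0.26692753  0.115     ]
```

View pics/c1.png

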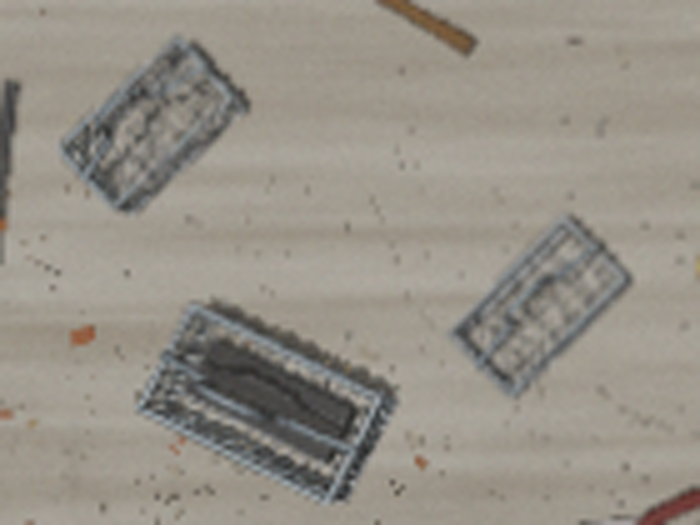

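View pics/c2.png

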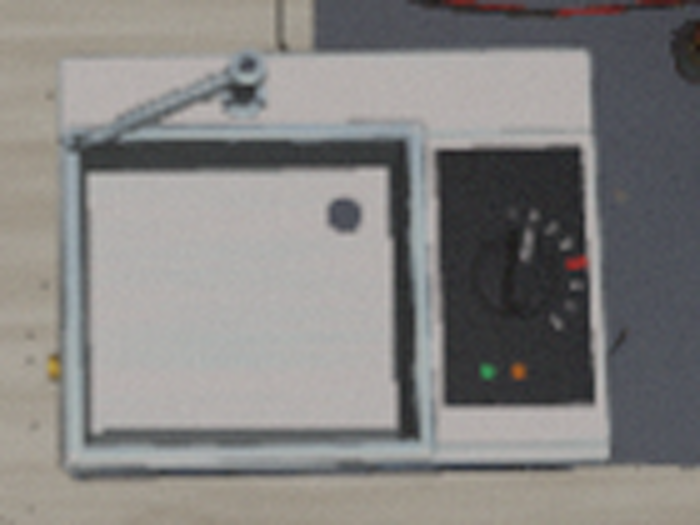

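The crop shows a basket at (203,268) with a rim of corners (197,306), (390,398), (335,497), (142,407) in crop pixels. It holds the dark mould and is the largest; the ones at (181,215) and (258,250) are smaller and empty. The cleaner crop has corners (60,60), (588,50), (608,458), (70,470), the pillar at (245,67), the arm's end at (75,140), and the dial's centre at about (515,275).

Run:
```python
from h import *
s=load("top0.png")
f1=lambda u,v,z:atz(s,150+(u+.5)/5-.5,190+(v+.5)/5-.5,z)
f2=lambda u,v,z:atz(s,280+(u+.5)/5-.5,170+(v+.5)/5-.5,z)
def rect(P):
    P=np.array(P);print(np.round(P,4).tolist(),"sides",[round(float(np.linalg.norm(P[i]-P[(i+1)%4])),4) for i in range(4)],"c",P.mean(0))
    return P
P=rect([f1(*p,.05) for p in[(197,306),(390,398),(335,497),(142,407)]])
e=P[0]-P[1]+P[3]-P[2];print("basket y yaw",np.degrees(np.arctan2(e[1],e[0])))
for q in([(183,40),(245,105),(125,208),(65,150)],[(570,218),(632,278),(515,395),(455,335)]): rect([f1(*p,.04) for p in q])
C=rect([f2(*p,.115) for p in[(60,60),(588,50),(608,458),(70,470)]])
e=C[0]-C[1]+C[3]-C[2];b=np.degrees(np.arctan2(e[1],e[0]));print("cleaner yaw(+y ax -90)",b-90)
src=np.array([[.115,.108],[.115,-.205],[-.127,-.205],[-.127,.108]])
a=src-src.mean(0);B=C[:,:2]-C[:,:2].mean(0)
th=np.arctan2((a[:,0]*B[:,1]-a[:,1]*B[:,0]).sum(),(a*B).sum())
R=np.array([[np.cos(th),-np.sin(th)],[np.sin(th),np.cos(th)]])
o=C[:,:2].mean(0)-R@src.mean(0);print("yaw",np.degrees(th),"origin",o)
for n,p in dict(pillar=(.088,0),dial=(-.02,-.153)).items(): print(n,o+R@p)
print("pillar seen",f2(245,67,.19),"tip",f2(75,140,.19),"dial seen",f2(517,270,.147))
h=f2(245,67,.19);t=f2(75,140,.19);d=R.T@(t-h)[:2];print("q",np.degrees(np.arctan2(d[1],-d[0])),np.linalg.norm(d))
```

```text
[[0.4837, 0.3509, 0.05], [0.4279, 0.2338, 0.05], [0.3705, 0.2653, 0.05], [0.4241, 0.3819, 0.05]] sides [0.1297, 0.0655, 0.1283, 0.0672] c [0.42654933 0.30796503 0.05      ]
basket y yaw 64.92855203126348
[[0.6483, 0.3689, 0.04], [0.607, 0.3288, 0.04], [0.5444, 0.4004, 0.04], [0.5806, 0.4392, 0.04]] sides [0.0575, 0.0951, 0.0531, 0.0976] c [0.59509468 0.38433233 0.04      ]
[[0.5349, 0.1289, 0.04], [0.4981, 0.0913, 0.04], [0.4292, 0.1611, 0.04], [0.4653, 0.1975, 0.04]] sides [0.0526, 0.0981, 0.0512, 0.0977] c [0.48185928 0.14470378 0.04      ]
[[0.6754, 0.0397, 0.115], [0.6774, -0.2685, 0.115], [0.4406, -0.2679, 0.115], [0.439, 0.0353, 0.115]] sides [0.3082, 0.2368, 0.3032, 0.2364] c [ 0.55809097 -0.11532465  0.115     ]
cleaner yaw(+y ax -90) 0.33470806983561374
yaw 0.38163490763289876 origin [ 0.56376779 -0.06678576]
pillar [ 0.65176584 -0.06619961]
dial [ 0.54478733 -0.21991558]
pillar seen [ 0.65147295 -0.06447072  0.19      ] tip [0.6122778  0.02807886 0.19      ] dial seen [ 0.54397048 -0.21526372  0.147     ]
q 67.428765361661 0.10050712947120075
```

The basket at top (203,268) measures about 130 x 67 mm and holds the mould, so it is the one meant. The others, at (181,215) and (258,250), measure about 97 x 54 mm and are empty look-alikes. The arm is swung out about 67°. First I'll go above the cleaner.

```bash
cat >> h.py <<'E'
def rel(pos,yaw,frm=None):
    """shift along tool axes + turn about tool, from pose now (or frm=(pos,yaw)) to TCP pos pointing down at yaw"""
    o=ctrl.get_obs()
    p0,y0=(np.array(o["tool_pos"]),o["orientation"][2]) if frm is None else (np.array(frm[0]),frm[1])
    R0=Ro.from_euler('xyz',[180,0,y0],degrees=True); R1=Ro.from_euler('xyz',[180,0,yaw],degrees=True)
    return np.round(R0.inv().apply(np.array(pos)-p0),4), np.round((R0.inv()*R1).as_rotvec(degrees=True),2)
E
python3 -c "
from h import *
print(rel((.59,.0,.33),0,((.235,.633,.227),-20.39)))"
```

```text
(array([ 0.5533,  0.4697, -0.103 ]), array([  0.  ,   0.  , -20.39]))
```

Emit:
{"op": "jog_arm", "data": {"plan": [[[0, 0.04, 0.03, -0.025, 0, 0, -2], [0, 0.08, 0.065, -0.05, 0, 0, -4], [0, 0.12, 0.1, -0.075, 0, 0, -6], [0, 0.165, 0.14, -0.103, 0, 0, -8], [0, 0.21, 0.18, -0.103, 0, 0, -10], [0, 0.255, 0.215, -0.103, 0, 0, -12], [0, 0.3, 0.255, -0.103, 0, 0, -14], [0, 0.345, 0.293, -0.103, 0, 0, -16], [0, 0.39, 0.33, -0.103, 0, 0, -18], [0, 0.435, 0.37, -0.103, 0, 0, -20.4], [0, 0.48, 0.407, -0.103, 0, 0, -20.4], [0, 0.52, 0.44, -0.103, 0, 0, -20.4], [0, 0.553, 0.47, -0.103, 0, 0, -20.4], [0, 0.553, 0.47, -0.103, 0, 0, -20.4], [0, 0.553, 0.47, -0.103, 0, 0, -20.4]]]}}

```text
clock: 2.02
tool_pos: [0.5896, -0.0006, 0.3292]
orientation: [-180.0, 0.0, -0.0]
force: [0.3, -0.8, 0.0]
opening: 0.0006
gripper_force: 0.0
```

```bash
python3 -c "
from h import *
s=snap('wrist','w1.png')
o=ctrl.get_obs();print(o['tool_pos'],o['orientation'],o['opening'])
for X in [(.652,-.066,.19),(.564,-.067,.172),(.545,-.22,.147),(.6375,.006,.178)]: print(proj(s,X))
"
```

```text
[ 5.89485880e-01 -1.19632330e-04  3.29402618e-01] [-1.79995040e+02  2.00054704e-02  2.03737258e-02] 0.0005066532508292188
[399.72619267 123.39901998]
[391.39624959 213.84900901]
[523.99172359 222.97965543]
[316.66128922 138.76847158]
```

View pics/w1.png

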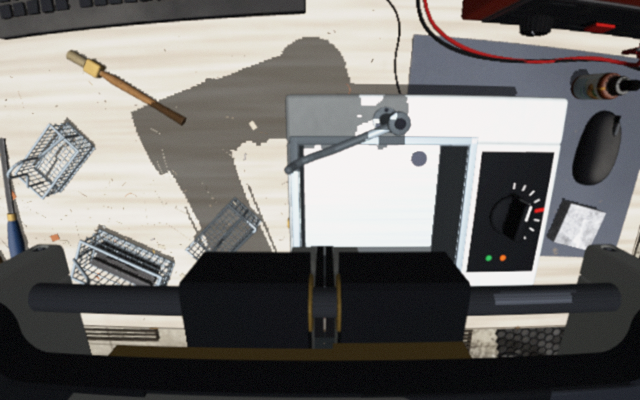

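The wrist view shows the pillar at (398,122), 2 px from where it was predicted, and the arm's tip at (289,170). The dial is at about (517,215) with its pointer not on the red mark. Now the pushing waypoints.

```bash
python3 -c "
from h import *
s=load('w1.png')
h=atz(s,398,122,.19);t=atz(s,289,170,.19);d=t-h;q=np.arctan2(d[1],-d[0]);print(h,t,np.degrees(q),np.linalg.norm(d))
print(atz(s,517,215,.147),atz(s,530,207,.147),atz(s,506,232,.147),'red',atz(s,540,210,.115))
h=np.array([.652,-.066]);p0=np.array([.59,0.]);
for qd in [70,60,50,40,30,20,10,5,0]:
    a=np.radians(qd);n=np.array([np.sin(a),np.cos(a)]);e=np.array([-np.cos(a),np.sin(a)])
    off=4+10*abs(n[0])+21*abs(n[1])
    c=h+.065*e+off*1e-3*n; print(qd,np.round(c,4),np.round((c-p0)*[1,-1],4))
"
```

```text
[ 0.65317201 -0.06443532  0.19      ] [0.61113585 0.03060702 0.19      ] 66.14072929124153 0.10392346297808183
[ 0.55424718 -0.21034507  0.147     ] [ 0.56333226 -0.22361421  0.147     ] [ 0.53454729 -0.20104586  0.147     ] red [ 0.54978851 -0.25780259  0.115     ]
70 [0.6491 0.0021] [ 0.0591 -0.0021]
60 [0.6396 0.0019] [ 0.0496 -0.0019]
50 [ 0.6295 -0.    ] [0.0395 0.    ]
40 [ 0.6193 -0.0039] [0.0293 0.0039]
30 [ 0.6093 -0.01  ] [0.0193 0.01  ]
20 [ 0.6002 -0.0183] [0.0102 0.0183]
10 [ 0.5926 -0.0287] [0.0026 0.0287]
5 [ 0.5895 -0.0346] [-0.0005  0.0346]
0 [ 0.587 -0.041] [-0.003  0.041]
```

Emit:
{"op": "jog_arm", "data": {"plan": [[[0, 0.04, -0.006, 0.03, 0, 0, 0], [0, 0.08, -0.012, 0.06, 0, 0, 0], [0, 0.08, -0.012, 0.1, 0, 0, 0], [0, 0.08, -0.012, 0.14, 0, 0, 0], [0, 0.08, -0.012, 0.166, 0, 0, 0], [0, 0.08, -0.012, 0.166, 0, 0, 0], [0, 0.07, -0.008, 0.166, 0, 0, 0], [0, 0.06, -0.003, 0.166, 0, 0, 0], [0, 0.05, -0.002, 0.166, 0, 0, 0], [0, 0.04, 0, 0.166, 0, 0, 0], [0, 0.03, 0.004, 0.166, 0, 0, 0], [0, 0.02, 0.01, 0.166, 0, 0, 0], [0, 0.01, 0.018, 0.166, 0, 0, 0], [0, 0.005, 0.024, 0.166, 0, 0, 0], [0, 0.002, 0.029, 0.166, 0, 0, 0], [0, 0.002, 0.029, 0.166, 0, 0, 0]]]}}

```text
clock: 4.08
tool_pos: [0.591, -0.0301, 0.1633]
orientation: [180.0, 0.1, -0.0]
force: [-0.0, 0.4, 0.4]
opening: 0.0005
gripper_force: 0.3
```

```bash
python3 -c "
from h import *
s=snap('wrist','w2.png'); print(ctrl.get_obs()['force'])
"
```

```text
[0.24492582 0.76329601 0.34925534]
```

View pics/w2.png

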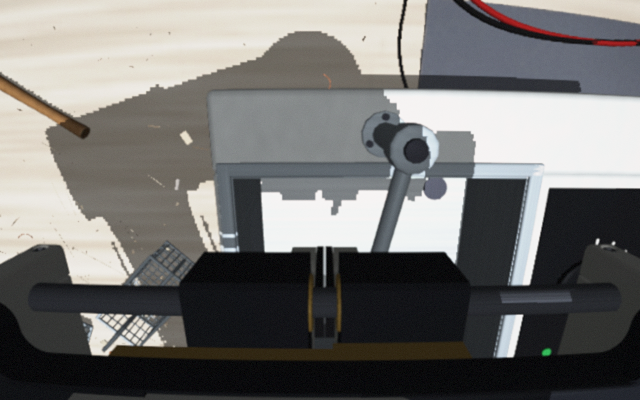

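The arm is now pushed almost in; in the image its bar runs from (412,155) down to (380,250). I'll keep going gently until it meets the stop.

Emit:
{"op": "jog_arm", "data": {"plan": [[[0, -0.002, 0.004, 0, 0, 0, 0], [0, -0.003, 0.007, 0, 0, 0, 0], [0, -0.004, 0.01, 0, 0, 0, 0], [0, -0.005, 0.012, 0, 0, 0, 0], [0, -0.005, 0.012, 0, 0, 0, 0]]]}}

```text
clock: 4.75
tool_pos: [0.5865, -0.0418, 0.1635]
orientation: [180.0, 0.0, 0.0]
force: [1.2, 0.6, 0.2]
opening: 0.0006
gripper_force: 0.8
```

```bash
python3 -c "
from h import *
s=snap('wrist','w3.png'); print(ctrl.get_obs()['force'])
im=s['image'][:,:,::-1].copy()
g=np.vstack([cv2.resize(im[100:260,340:500],None,fx=3,fy=3)]);cv2.imwrite('pics/w3c.png',g)
"
```

```text
[1.1194095  1.85589154 0.39545936]
```

Emit:
{"op": "jog_arm", "data": {"plan": [[[0, 0, 0.002, 0, 0, 0, 0], [0, 0, 0.004, 0, 0, 0, 0], [0, 0, 0.004, 0, 0, 0, 0]]]}}

```text
clock: 5.18
tool_pos: [0.5863, -0.0457, 0.1634]
orientation: [180.0, 0.1, -0.0]
force: [-0.6, 2.5, 1.4]
opening: 0.0005
gripper_force: 0.9
```

Emit:
{"op": "jog_arm", "data": {"plan": [[[0, 0, 0.002, 0, 0, 0, 0], [0, 0, 0.004, 0, 0, 0, 0], [0, 0, 0.004, 0, 0, 0, 0]]]}}

```text
clock: 5.55
tool_pos: [0.5864, -0.0469, 0.1634]
orientation: [-179.8, 0.0, 0.0]
force: [-4.5, 16.0, 4.8]
opening: 0.0003
gripper_force: 8.0
```

It's at the stop: 16 N, with no further travel. I'll back off, rise and look at the hook.

Emit:
{"op": "jog_arm", "data": {"plan": [[[0, 0, -0.006, 0, 0, 0, 0], [0, 0, -0.016, 0, 0, 0, 0], [0, 0, -0.016, -0.04, 0, 0, 0], [0, -0.01, -0.016, -0.09, 0, 0, 0], [0.5, -0.04, -0.02, -0.14, 0, 0, 0], [0.5, -0.08, -0.03, -0.17, 0, 0, 0], [0.5, -0.1, -0.03, -0.17, 0, 0, 0], [0.5, -0.1, -0.03, -0.17, 0, 0, 0], [0.5, -0.1, -0.03, -0.17, 0, 0, 0]]]}}

```text
clock: 6.68
tool_pos: [0.4868, -0.0196, 0.3327]
orientation: [180.0, 0.1, 0.0]
force: [0.0, -0.3, 0.7]
opening: 0.0422
gripper_force: 0.0
```

```bash
python3 -c "
from h import *
s=snap('wrist','w4.png');print(ctrl.get_obs()['tool_pos'])
for n,X in dict(pillar=(.652,-.066,.19),seat=(.564,-.067,.172),tip=(.544,-.067,.192),dial=(.545,-.22,.147)).items(): print(n,proj(s,X))
"
```

```text
[ 0.48703716 -0.01961689  0.33254417]
pillar [381.65367908  -6.44183526]
seat [375.85704916 105.47161835]
tip [378.34129969 129.31503068]
dial [520.19666428 126.96876396]
```

View pics/w4.png

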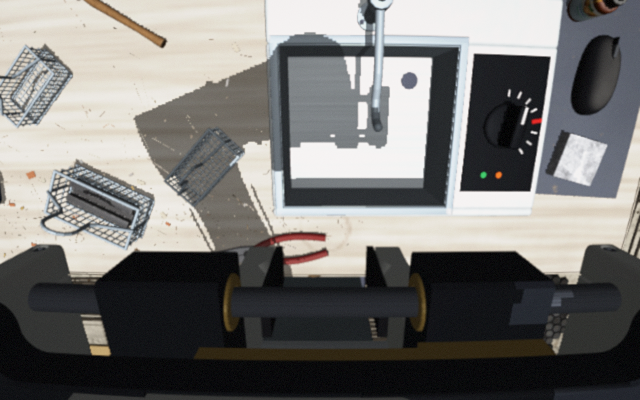

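The hook is at (377,126), within 3 px of the predicted tip, and the bar is straight in line, so the arm is swung fully in. The basket is at (97,205) with its arch at (65,215). Now for a close look at the basket.

```bash
python3 -c "
from h import *
print(rel((.362,.338,.30),-25,((.4865,-.0198,.333),0)))"
```

```text
(array([-0.1245, -0.3578,  0.033 ]), array([ 0., -0., 25.]))
```

Emit:
{"op": "jog_arm", "data": {"plan": [[[1, -0.015, -0.04, 0, 0, 0, 3], [1, -0.03, -0.085, 0.005, 0, 0, 6], [1, -0.045, -0.13, 0.01, 0, 0, 9], [1, -0.06, -0.175, 0.015, 0, 0, 12], [1, -0.075, -0.22, 0.02, 0, 0, 16], [1, -0.09, -0.265, 0.025, 0, 0, 20], [1, -0.107, -0.31, 0.03, 0, 0, 25], [1, -0.124, -0.358, 0.033, 0, 0, 25], [1, -0.124, -0.358, 0.033, 0, 0, 25], [1, -0.124, -0.358, 0.033, 0, 0, 25]]]}}

```text
clock: 7.98
tool_pos: [0.3629, 0.3386, 0.2995]
orientation: [179.9, -0.0, -25.0]
force: [-0.6, -0.6, 0.6]
opening: 0.0875
gripper_force: 0.0
```

```bash
python3 -c "
from h import *
s=snap('wrist','w5.png');o=ctrl.get_obs();print(o['tool_pos'],o['orientation'])
for z in(.05,.1275): print(proj(s,(.4265,.308,z)))
"
```

```text
[0.36304171 0.33814714 0.29985689] [ 1.79905596e+02 -8.95899786e-03 -2.50031766e+01]
[324.15205571 111.16105707]
[324.34886276 112.73779412]
```

View pics/w5.png

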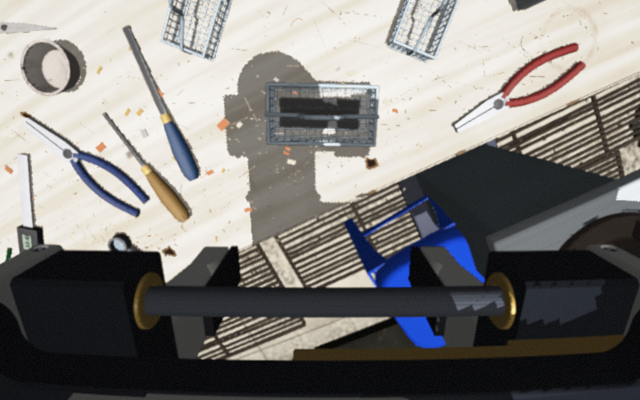

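The close look shows the basket square to the tool. Its rim runs from (267,84) to (380,147) and the handle line lies along v≈117. I'll compute the correction.

```bash
python3 -c "
from h import *
s=load('w5.png');g=cv2.cvtColor(s['image'],cv2.COLOR_RGB2GRAY).astype(int)
print([(v,int(g[v,285:362].mean())) for v in range(80,152)])
print('cols',[(u,int(g[90:140,u].mean())) for u in list(range(260,275))+list(range(370,386))])
for v in(115,117): print(v,atz(s,323,v,.125),atz(s,323,v,.05))
c=[atz(s,*p,.05) for p in((267,84),(380,84),(378,147),(267,147))];print(np.mean(c,0),c)
"
```

```text
[(80, 180), (81, 157), (82, 128), (83, 124), (84, 152), (85, 177), (86, 168), (87, 147), (88, 141), (89, 157), (90, 168), (91, 172), (92, 175), (93, 175), (94, 171), (95, 163), (96, 146), (97, 117), (98, 87), (99, 68), (100, 59), (101, 54), (102, 51), (103, 49), (104, 47), (105, 46), (106, 46), (107, 47), (108, 47), (109, 46), (110, 44), (111, 43), (112, 45), (113, 52), (114, 65), (115, 86), (116, 99), (117, 98), (118, 87), (119, 71), (120, 57), (121, 54), (122, 54), (123, 54), (124, 54), (125, 55), (126, 59), (127, 74), (128, 103), (129, 126), (130, 132), (131, 137), (132, 139), (133, 134), (134, 121), (135, 113), (136, 112), (137, 112), (138, 106), (139, 104), (140, 106), (141, 106), (142, 113), (143, 133), (144, 137), (145, 126), (146, 116), (147, 117), (148, 120), (149, 120), (150, 122), (151, 135)]
cols [(260, 121), (261, 120), (262, 120), (263, 121), (264, 119), (265, 111), (266, 104), (267, 110), (268, 106), (269, 89), (270, 87), (271, 98), (272, 95), (273, 102), (274, 100), (370, 100), (371, 106), (372, 109), (373, 109), (374, 105), (375, 113), (376, 146), (377, 183), (378, 214), (379, 233), (380, 237), (381, 237), (382, 236), (383, 236), (384, 235), (385, 235)]
115 [0.42507778 0.31007557 0.125     ] [0.42310245 0.31106852 0.05      ]
117 [0.4233845  0.31086508 0.125     ] [0.42102867 0.31203544 0.05      ]
[0.42207591 0.31154239 0.05      ] [array([0.48192017, 0.35455678, 0.05      ]), array([0.42720784, 0.23693261, 0.05      ]), array([0.36143226, 0.26688233, 0.05      ]), array([0.41774336, 0.38779783, 0.05      ])]
```

```bash
python3 -c "
from h import *
print(rel((.4236,.3105,.084),-25))"
```

```text
(array([ 0.0666, -0.0005,  0.2159]), array([-0.,  0., -0.]))
```

Emit:
{"op": "jog_arm", "data": {"plan": [[[1, 0.03, 0, 0, 0, 0, 0], [1, 0.067, 0, 0.03, 0, 0, 0], [1, 0.067, 0, 0.08, 0, 0, 0], [1, 0.067, 0, 0.13, 0, 0, 0], [1, 0.067, 0, 0.17, 0, 0, 0], [1, 0.067, 0, 0.2, 0, 0, 0], [1, 0.067, 0, 0.215, 0, 0, 0], [1, 0.067, 0, 0.215, 0, 0, 0], [1, 0.067, 0, 0.215, 0, 0, 0]]]}}

```text
clock: 9.15
tool_pos: [0.4242, 0.3107, 0.0868]
orientation: [-179.9, -0.0, -25.0]
force: [1.1, 0.5, 1.1]
opening: 0.0877
gripper_force: 0.0
```

Emit:
{"op": "jog_arm", "data": {"plan": [[[0.7, 0, 0, 0, 0, 0, 0], [0.6, 0, 0, 0, 0, 0, 0], [0.5, 0, 0, 0, 0, 0, 0], [0.3, 0, 0, 0, 0, 0, 0], [0.3, 0, 0, 0, 0, 0, 0], [0.3, 0, 0, 0, 0, 0, 0]]]}}

```text
clock: 9.9
tool_pos: [0.4238, 0.3109, 0.0858]
orientation: [-179.9, -0.0, -25.0]
force: [0.6, 3.3, -0.9]
opening: 0.045
gripper_force: 30.0
```

Gripped at 45 mm and 30 N. Now a gentle lift.

Emit:
{"op": "jog_arm", "data": {"plan": [[[0.3, 0, 0, -0.005, 0, 0, 0], [0.3, 0, 0, -0.015, 0, 0, 0], [0.3, 0, 0, -0.03, 0, 0, 0], [0.3, 0, 0, -0.05, 0, 0, 0], [0.3, 0, 0, -0.075, 0, 0, 0], [0.3, 0, 0, -0.1, 0, 0, 0], [0.3, 0, 0, -0.125, 0, 0, 0], [0.3, 0, 0, -0.145, 0, 0, 0], [0.3, 0, 0, -0.15, 0, 0, 0], [0.3, 0, 0, -0.15, 0, 0, 0]]]}}

```text
clock: 11.15
tool_pos: [0.4231, 0.3099, 0.2356]
orientation: [-180.0, 0.0, -25.0]
force: [0.1, -0.2, -7.1]
opening: 0.0449
gripper_force: 30.0
```

```bash
python3 -c "
from h import *
s=snap('wrist','w6.png');o=ctrl.get_obs();print(o['tool_pos'],o['orientation'],o['force'],o['opening'])
cv2.imwrite('pics/w6.png',s['image'][:,:,::-1])
print(rel((.498,-.067,.24),0.4))
snap('scene','s1.png')
"
```

```text
[0.42292541 0.3097094  0.23492663] [ 1.79945470e+02  3.72675967e-02 -2.49998580e+01] [-0.02898873  0.32758044 -7.15277096] 0.04452540880659915
(array([ 0.2272,  0.3097, -0.0051]), array([  0. ,   0. , -25.4]))
```

It holds the full weight (7 N). Now I'll carry it to in front of the hook.

Emit:
{"op": "jog_arm", "data": {"plan": [[[0.3, 0.005, 0.006, -0.003, 0, 0, -1], [0.3, 0.016, 0.022, -0.006, 0, 0, -3], [0.3, 0.032, 0.044, -0.006, 0, 0, -5.5], [0.3, 0.05, 0.068, -0.006, 0, 0, -8], [0.3, 0.068, 0.093, -0.006, 0, 0, -10.5], [0.3, 0.086, 0.118, -0.006, 0, 0, -13], [0.3, 0.105, 0.143, -0.006, 0, 0, -15.5], [0.3, 0.123, 0.168, -0.006, 0, 0, -18], [0.3, 0.141, 0.193, -0.006, 0, 0, -20.5], [0.3, 0.16, 0.218, -0.006, 0, 0, -23], [0.3, 0.177, 0.242, -0.006, 0, 0, -25], [0.3, 0.193, 0.264, -0.006, 0, 0, -25.4], [0.3, 0.207, 0.283, -0.006, 0, 0, -25.4], [0.3, 0.218, 0.298, -0.006, 0, 0, -25.4], [0.3, 0.225, 0.307, -0.006, 0, 0, -25.4], [0.3, 0.227, 0.31, -0.006, 0, 0, -25.4], [0.3, 0.227, 0.31, -0.006, 0, 0, -25.4], [0.3, 0.227, 0.31, -0.006, 0, 0, -25.4]]]}}

```text
clock: 13.5
tool_pos: [0.4982, -0.0663, 0.2416]
orientation: [-180.0, -0.0, 0.4]
force: [-0.1, -0.0, -8.1]
opening: 0.0453
gripper_force: 30.0
```

```bash
python3 -c "
from h import *
s=snap('wrist','w7.png');o=ctrl.get_obs();print(o['tool_pos'],o['orientation'],o['force'])
t=snap('top','t7.png');c=snap('scene','s7.png')
a=cv2.resize(s['image'][:,:,::-1],(512,320));b=cv2.resize(t['image'][165:280,280:410,::-1],None,fx=2.4,fy=2.4)
d=cv2.resize(c['image'][150:270,260:410,::-1],None,fx=2.4,fy=2.4)
k=np.zeros((600,800,3),np.uint8);k[:320,:512]=a;k[320:320+b.shape[0],:b.shape[1]]=b;k[320-8:312+d.shape[0],400:400+d.shape[1]]=d
cv2.imwrite('pics/k7.png',k)
x,y,z=o['tool_pos'];print(rel((.498,-.067,.170),0.4))
"
```

```text
[ 0.49821005 -0.06624385  0.2416038 ] [-1.79992838e+02 -5.16910930e-03  4.55052027e-01] [-0.30528347  1.27234214 -8.20850116]
(array([-0.0003,  0.0007,  0.0716]), array([ 0.  , -0.  ,  0.06]))
```

View pics/k7.png

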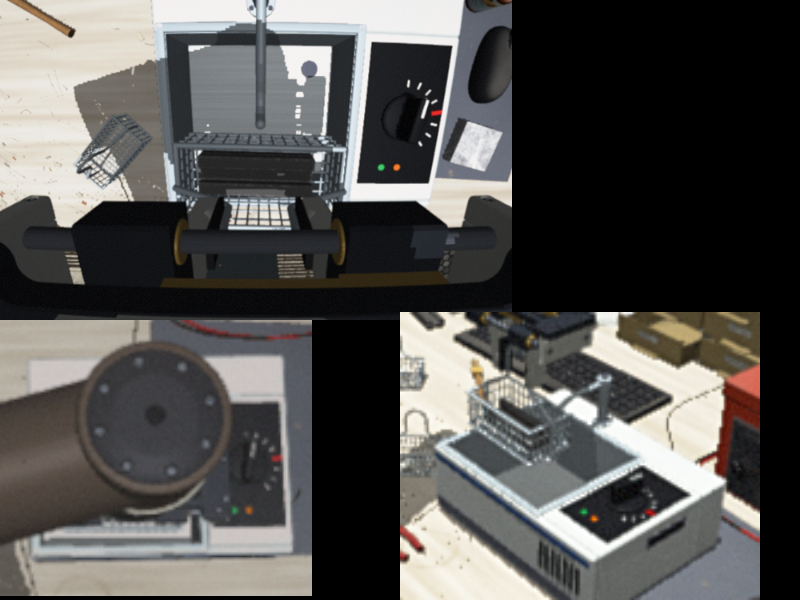

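```bash
python3 -c "
from h import *
s=load('w7.png')
for n,X in dict(rim=(.533,-.066,.206),bot=(.533,-.066,.156),tip=(.544,-.067,.192),end=(.5425,-.067,.188),tankfront=(.45,-.067,.115),tankL=(.54,.028,.115),tankR=(.54,-.162,.115),rimL=(.533,-.001,.206),rimR=(.533,-.131,.206)).items(): print(n,proj(s,X)*.8)
"
```

```text
rim [259.08820907 144.66479298]
bot [259.14881364 132.73131032]
tip [260.51250229 126.8244498 ]
end [260.4749596  127.93455424]
tankfront [259.48506624 198.29964258]
tankL [170.36672334 118.92592623]
tankR [349.85520706 120.39133798]
rimL [171.21448072 144.1184217 ]
rimR [346.85700373 145.50768897]
```

The combined picture shows the basket upright over the front of the tank. Its back bottom edge is at scaled v≈133 and the hook tip at (260,127), both as predicted. Lowering into the tank in front of the hook.

Emit:
{"op": "jog_arm", "data": {"plan": [[[0.3, -0.001, 0.0005, 0.004, 0, 0, 0], [0.3, -0.001, 0.0005, 0.014, 0, 0, 0], [0.3, -0.001, 0.0005, 0.026, 0, 0, 0], [0.3, -0.001, 0.0005, 0.038, 0, 0, 0], [0.3, -0.001, 0.0005, 0.05, 0, 0, 0], [0.3, -0.001, 0.0005, 0.062, 0, 0, 0], [0.3, -0.001, 0.0005, 0.071, 0, 0, 0], [0.3, -0.001, 0.0005, 0.074, 0, 0, 0], [0.3, -0.001, 0.0005, 0.074, 0, 0, 0]]]}}

```text
clock: 14.78
tool_pos: [0.4974, -0.0673, 0.1676]
orientation: [180.0, -0.0, 0.4]
force: [-0.8, -0.0, -6.7]
opening: 0.0449
gripper_force: 30.0
```

Emit:
{"op": "jog_arm", "data": {"plan": [[[0.3, 0.003, 0, 0, 0, 0, 0], [0.3, 0.01, 0, 0, 0, 0, 0], [0.3, 0.018, 0, 0, 0, 0, 0], [0.3, 0.027, 0, 0, 0, 0, 0], [0.3, 0.036, 0, 0, 0, 0, 0], [0.3, 0.045, 0, 0, 0, 0, 0], [0.3, 0.054, 0, 0, 0, 0, 0], [0.3, 0.062, 0, 0, 0, 0, 0], [0.3, 0.066, 0, 0, 0, 0, 0], [0.3, 0.067, 0, 0, 0, 0, 0], [0.3, 0.067, 0, 0, 0, 0, 0]]]}}

```text
clock: 16.15
tool_pos: [0.564, -0.0668, 0.1675]
orientation: [-180.0, 0.0, 0.4]
force: [0.5, -0.4, -7.6]
opening: 0.0448
gripper_force: 30.0
```

Emit:
{"op": "jog_arm", "data": {"plan": [[[0.3, 0, 0, 0.004, 0, 0, 0], [0.3, 0, 0, 0.01, 0, 0, 0], [0.3, 0, 0, 0.017, 0, 0, 0], [0.3, 0, 0, 0.023, 0, 0, 0], [0.3, 0, 0, 0.028, 0, 0, 0], [0.3, 0, 0, 0.03, 0, 0, 0], [0.3, 0, 0, 0.03, 0, 0, 0]]]}}

```text
clock: 17.02
tool_pos: [0.5643, -0.0668, 0.1375]
orientation: [180.0, 0.0, 0.4]
force: [0.5, -0.3, -7.6]
opening: 0.0452
gripper_force: 30.0
```

Emit:
{"op": "jog_arm", "data": {"plan": [[[0.3, 0, 0, 0.001, 0, 0, 0], [0.3, 0, 0, 0.002, 0, 0, 0], [0.3, 0, 0, 0.003, 0, 0, 0], [0.3, 0, 0, 0.003, 0, 0, 0]]]}}

```text
clock: 17.52
tool_pos: [0.5642, -0.0668, 0.1345]
orientation: [180.0, 0.0, 0.4]
force: [-0.1, -1.4, -8.2]
opening: 0.0449
gripper_force: 30.0
```

Emit:
{"op": "jog_arm", "data": {"plan": [[[0.3, 0, 0, 0.001, 0, 0, 0], [0.3, 0, 0, 0.001, 0, 0, 0], [0.3, 0, 0, 0.001, 0, 0, 0]]]}}

```text
clock: 17.9
tool_pos: [0.5643, -0.0668, 0.1336]
orientation: [180.0, -0.0, 0.4]
force: [-0.4, 0.1, -7.0]
opening: 0.0448
gripper_force: 30.0
```

Emit:
{"op": "jog_arm", "data": {"plan": [[[0.3, 0, 0, 0.001, 0, 0, 0], [0.3, 0, 0, 0.001, 0, 0, 0], [0.3, 0, 0, 0.001, 0, 0, 0]]]}}

```text
clock: 18.27
tool_pos: [0.5644, -0.0668, 0.1328]
orientation: [180.0, -0.0, 0.4]
force: [-0.9, 0.8, -4.5]
opening: 0.0448
gripper_force: 30.0
```

Emit:
{"op": "jog_arm", "data": {"plan": [[[0.3, 0, 0, 0.001, 0, 0, 0], [0.3, 0, 0, 0.001, 0, 0, 0], [0.3, 0, 0, 0.001, 0, 0, 0]]]}}

```text
clock: 18.65
tool_pos: [0.5647, -0.0668, 0.1323]
orientation: [180.0, -0.1, 0.4]
force: [-1.8, 0.5, 3.5]
opening: 0.0451
gripper_force: 30.0
```

The handle has seated: the weight is off and the contact height matches the prediction. Releasing slowly.

Emit:
{"op": "jog_arm", "data": {"plan": [[[0.3, -0.0005, 0, -0.0005, 0, 0, 0], [0.3, -0.0005, 0, -0.0007, 0, 0, 0], [0.54, -0.0005, 0, -0.0007, 0, 0, 0], [0.6, -0.0005, 0, -0.0007, 0, 0, 0], [0.7, -0.0005, 0, -0.0007, 0, 0, 0], [0.85, -0.0005, 0, -0.0007, 0, 0, 0], [0.85, -0.0005, 0, -0.0007, 0, 0, 0], [0.85, -0.0005, 0, -0.0007, 0, 0, 0]]]}}

```text
clock: 19.65
tool_pos: [0.5637, -0.0668, 0.1323]
orientation: [-180.0, 0.0, 0.4]
force: [0.0, -0.6, 0.6]
opening: 0.0741
gripper_force: 0.0
```

Emit:
{"op": "jog_arm", "data": {"plan": [[[0.85, 0, 0, -0.008, 0, 0, 0], [0.85, 0, 0, -0.025, 0, 0, 0], [0.85, 0, 0, -0.05, 0, 0, 0], [0.85, 0, 0, -0.085, 0, 0, 0], [0.85, 0, 0, -0.13, 0, 0, 0], [0.85, -0.02, 0.03, -0.17, 0, 0, 0], [0.85, -0.05, 0.08, -0.19, 0, 0, 0], [0.85, -0.075, 0.12, -0.19, 0, 0, 0], [0.85, -0.085, 0.13, -0.19, 0, 0, 0], [0.85, -0.085, 0.13, -0.19, 0, 0, 0], [0.85, -0.085, 0.13, -0.19, 0, 0, 0]]]}}

```text
clock: 21.02
tool_pos: [0.4801, -0.1969, 0.3223]
orientation: [-180.0, -0.0, 0.4]
force: [0.3, -0.7, -0.8]
opening: 0.0742
gripper_force: 0.0
```

```bash
python3 -c "
from h import *
s=snap('wrist','w8.png');o=ctrl.get_obs();print(o['tool_pos'],o['orientation'],o['force'])
c=snap('scene','s8.png')
k=np.zeros((600,800,3),np.uint8)
k[:280]=cv2.resize(s['image'][0:224,:,::-1],(800,280))
k[280:600,:400]=cv2.resize(c['image'][150:270,260:410,::-1],(400,320),interpolation=cv2.INTER_CUBIC)
k[280:600,400:]=cv2.resize(s['image'][70:190,300:450,::-1],(400,320),interpolation=cv2.INTER_CUBIC)
cv2.imwrite('pics/k8.png',k)
for n,X in dict(dial=(.545,-.22,.147),deckdial=(.545,-.22,.115),tip=(.544,-.067,.192)).items():print(n,proj(s,X))
"
```

```text
[ 0.48020707 -0.19670041  0.32215569] [-1.79996451e+02  1.23156264e-02  4.62807975e-01] [ 0.54216496 -0.05597907  0.20045014]
dial [348.58052012 118.84740724]
deckdial [346.47502124 117.59168822]
tip [170.97362177 122.03779361]
```

View pics/k8.png

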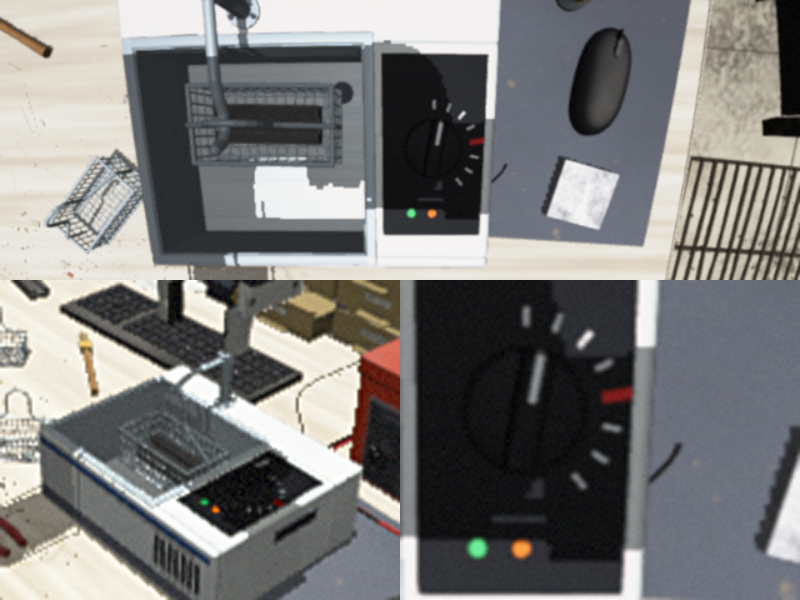

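The picture shows the basket hanging square on the hook in the tank, well off the walls, with the arm still in. The dial is centred at (346,118) with its pointer about 13° past zero, and the red mark is at roughly 81°. I'll refine the dial numerically.

```bash
python3 -c "
from h import *
s=load('w8.png');im=s['image'].astype(int)
g=im.min(2);sub=g[95:120,340:362]
m=(sub>110).astype(np.uint8);n,l,st,ce=cv2.connectedComponentsWithStats(m,connectivity=8)
for i in range(1,n):
    ys,xs=np.where(l==i);P=np.array([atz(s,x+340,y+95,.147)[:2] for x,y in zip(xs,ys)])
    if len(P)<3: print('small',ce[i]+[340,95]);continue
    w,V=np.linalg.eigh(np.cov(P.T));v=V[:,1]*np.sign(V[0,1]);print(len(P),ce[i]+[340,95],P.mean(0),'ang cw',np.degrees(np.arctan2(-v[1],v[0])),np.sqrt(w)*1e3)
    d=P.mean(0)-[.545,-.22];print('  from centre',np.degrees(np.arctan2(-d[1],d[0])),np.linalg.norm(d))
r=(im[:,:,0]>120)&(im[:,:,1]<60)&(im[:,:,2]<60);ys,xs=np.where(r[95:140,365:395]);print('red',len(xs));q=atz(s,xs.mean()+365,ys.mean()+95,.115)[:2]-[.545,-.22];print(q,np.degrees(np.arctan2(-q[1],q[0])))
o=ctrl.get_obs();print(o['joint_pos'])
print(rel((.545,-.2195,.20),-13))
"
```

```text
38 [350.76315789 106.63157895] [ 0.55639976 -0.22178387] ang cw 8.961568792714447 [0.59245248 4.78192121]
  from centre 8.893683685358814 0.01153848630405159
red 22
[ 0.00534517 -0.03656372] 81.68297296918018
[-5.80470553e-01  2.81585696e+00 -9.58658643e+00 -3.30243128e-03
 -7.76200754e+01  9.10549622e+01]
(array([0.0646, 0.0234, 0.1221]), array([ 0.  , -0.  , 13.47]))
```

Emit:
{"op": "jog_arm", "data": {"plan": [[[0.5, 0.02, 0.008, 0.02, 0, 0, 3], [0.5, 0.045, 0.016, 0.05, 0, 0, 6], [0.45, 0.065, 0.0235, 0.09, 0, 0, 9.5], [0.45, 0.065, 0.0235, 0.13, 0, 0, 9.5], [0.45, 0.065, 0.0235, 0.16, 0, 0, 9.5], [0.45, 0.065, 0.0235, 0.185, 0, 0, 9.5], [0.45, 0.065, 0.0235, 0.196, 0, 0, 9.5], [0.45, 0.065, 0.0235, 0.196, 0, 0, 9.5], [0.45, 0.065, 0.0235, 0.196, 0, 0, 9.5]]]}}

```text
clock: 22.25
tool_pos: [0.5457, -0.2204, 0.1273]
orientation: [180.0, -0.1, -9.1]
force: [-0.7, 0.4, 0.3]
opening: 0.0394
gripper_force: 0.0
```

Emit:
{"op": "jog_arm", "data": {"plan": [[[0.35, 0, 0, 0, 0, 0, 0], [0.25, 0, 0, 0, 0, 0, 0], [0.15, 0, 0, 0, 0, 0, 0], [0.08, 0, 0, 0, 0, 0, 0], [0.08, 0, 0, 0, 0, 0, 0], [0.08, 0, 0, 0, 0, 0, 0]]]}}

```text
clock: 23.0
tool_pos: [0.5451, -0.2197, 0.1265]
orientation: [-180.0, -0.0, -9.1]
force: [-0.2, 4.9, 3.0]
opening: 0.0117
gripper_force: 30.0
```

Gripped on the bar at 11.7 mm. Turning it clockwise to the red mark.

Emit:
{"op": "jog_arm", "data": {"plan": [[[0.08, 0, -0.001, 0, 0, 0, 4], [0.08, 0, -0.001, 0, 0, 0, 12], [0.08, 0, -0.001, 0, 0, 0, 20], [0.08, 0, -0.001, 0, 0, 0, 28], [0.08, 0, -0.001, 0, 0, 0, 36], [0.08, 0, -0.001, 0, 0, 0, 44], [0.08, 0, -0.001, 0, 0, 0, 52], [0.08, 0, -0.001, 0, 0, 0, 60], [0.08, 0, -0.001, 0, 0, 0, 66], [0.08, 0, -0.001, 0, 0, 0, 70], [0.08, 0, -0.001, 0, 0, 0, 71], [0.08, 0, -0.001, 0, 0, 0, 71], [0.08, 0, -0.001, 0, 0, 0, 71]]]}}

```text
clock: 24.62
tool_pos: [0.5445, -0.22, 0.1265]
orientation: [179.9, -0.0, -80.0]
force: [-3.4, -4.6, 3.8]
opening: 0.0113
gripper_force: 30.0
```

Emit:
{"op": "jog_arm", "data": {"plan": [[[0.2, 0, 0, 0, 0, 0, 0], [0.4, 0, 0, 0, 0, 0, 0], [0.5, 0, 0, 0, 0, 0, 0], [0.5, 0, 0, -0.02, 0, 0, 0], [0.5, 0, 0, -0.06, 0, 0, 0], [0.5, 0, 0, -0.11, 0, 0, 0], [0.5, 0, 0, -0.16, 0, 0, -8], [0.5, -0.01, 0.02, -0.196, 0, 0, -18], [0.5, -0.02, 0.04, -0.196, 0, 0, -28], [0.5, -0.034, 0.0595, -0.196, 0, 0, -38], [0.5, -0.034, 0.0595, -0.196, 0, 0, -48], [0.5, -0.034, 0.0595, -0.196, 0, 0, -58], [0.5, -0.034, 0.0595, -0.196, 0, 0, -68], [0.5, -0.034, 0.0595, -0.196, 0, 0, -78], [0.5, -0.034, 0.0595, -0.196, 0, 0, -80.4], [0.5, -0.034, 0.0595, -0.196, 0, 0, -80.4], [0.5, -0.034, 0.0595, -0.196, 0, 0, -80.4]]]}}

```text
clock: 26.75
tool_pos: [0.4806, -0.1961, 0.3222]
orientation: [-180.0, -0.0, 0.3]
force: [-0.0, -1.0, 1.2]
opening: 0.0434
gripper_force: 0.0
```

```bash
python3 -c "
from h import *
s=snap('wrist','w9.png');o=ctrl.get_obs();print(o['tool_pos'],o['orientation'],o['force'])
im=s['image'].astype(int);g=im.min(2)
print('dial',proj(s,(.545,-.22,.147)))
m=(g[95:150,335:380]>110).astype(np.uint8);n,l,st,ce=cv2.connectedComponentsWithStats(m,connectivity=8)
for i in range(1,n):
    ys,xs=np.where(l==i);P=np.array([atz(s,x+335,y+95,.147)[:2] for x,y in zip(xs,ys)])
    if len(P)<8: continue
    w,V=np.linalg.eigh(np.cov(P.T));v=V[:,1];v=v*np.sign(-v[1]);d=P.mean(0)-[.545,-.22]
    print(len(P),ce[i]+[335,95],P.mean(0),'ang cw',np.degrees(np.arctan2(-v[1],v[0])),'ctr',np.degrees(np.arctan2(-d[1],d[0])),np.linalg.norm(d))
r=(im[:,:,0]>120)&(im[:,:,1]<60)&(im[:,:,2]<60);ys,xs=np.where(r[95:140,365:395]);Q=np.array([atz(s,x+365,y+95,.115)[:2] for x,y in zip(xs,ys)]);q=Q.mean(0)-[.545,-.22]
w,V=np.linalg.eigh(np.cov(Q.T));v=V[:,1]*np.sign(-V[1,1]);print('red',len(xs),np.degrees(np.arctan2(-q[1],q[0])),'own axis',np.degrees(np.arctan2(-v[1],v[0])))
# basket still?  compare views
a=load('w8.png')['image'].astype(int);print('diff basket',abs(a-im)[50:140,100:300].mean(),'bench',abs(a-im)[0:180,400:600].mean())
"
```

```text
[ 0.48057161 -0.19608354  0.32224294] [-1.79996242e+02 -1.78275711e-03  2.71038135e-01] [ 0.3069374   0.78165101 -1.11243525]
dial [349.17271911 119.29198226]
21 [376.52380952 101.9047619 ] [ 0.56141766 -0.24566056] ang cw 61.71228592801906 ctr 57.38883576704441 0.03046315821308107
38 [361.68421053 118.13157895] [ 0.54618841 -0.23201074] ang cw 79.65626803764437 ctr 84.34920457531425 0.012069393486657077
10 [377.8 125. ] [ 0.5398478  -0.24783964] ang cw 92.45443467914409 ctr 100.48494078732446 0.028312374016889835
22 [375.04545455 136.27272727] [ 0.5290377  -0.24563999] ang cw 124.38511676098793 ctr 121.90453404492675 0.030202718696222278
red 18 81.38419978653658 own axis 79.79327937379988
diff basket 6.378796296296296 bench 3.328435185185185
```

```bash
python3 -c "
from h import *
a=cv2.cvtColor(load('w8.png')['image'],cv2.COLOR_RGB2GRAY).astype(np.float32);b=cv2.cvtColor(load('w9.png')['image'],cv2.COLOR_RGB2GRAY).astype(np.float32)
for n,(v0,v1,u0,u1) in dict(basket=(60,138,145,280),left=(60,138,145,210),right=(60,138,215,280),arm=(0,60,150,200),deck=(150,200,300,390),mouse=(20,190,430,510)).items():
    print(n,cv2.phaseCorrelate(a[v0:v1,u0:u1],b[v0:v1,u0:u1],cv2.createHanningWindow((u1-u0,v1-v0),cv2.CV_32F)))
c=snap('scene','s9.png');d=load('s8.png')['image'];x=[cv2.cvtColor(i,cv2.COLOR_RGB2GRAY).astype(np.float32)[195:245,300:345] for i in(d,c['image'])];print('scene',cv2.phaseCorrelate(*x))
"
```

```text
basket ((1.0287528630292542, 0.8080424894927205), 0.9726047623599017)
left ((0.7047880288225343, 0.9156128126538405), 0.9607141453358862)
right ((0.46515281023556554, 0.7699225388725708), 0.9383773174550798)
arm ((0.505072942254813, 0.5102696314073931), 1.0080172786712647)
deck ((0.39235457798877604, 0.35622914713697185), 0.646074168311225)
mouse ((0.5363108032165229, -0.11792191783911221), 1.011320318778356)
scene ((0.5224468415607255, 0.0820982173682232), 0.9880623204973009)
```

The basket hasn't moved beyond the small camera shift, and the dial's pointer sits on the red mark (79.7° against 79.8°). The robot is clear, so I'm handing in.

```bash
python3 -c "
from plant import ctrl
print(ctrl.close_job())"
```

```text
the job is handed in; nothing more can be done
None
```

The job is handed in at about 27 s: the hanger arm is in against its stop, the basket with the mould hangs straight and free on the hook, and the dial was then turned to the red mark (within about 0.5° by camera).

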